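Seat the filter capacitor and hover the field probe over the pair

ROBOT

A 6-joint arm with a two-finger parallel gripper is mounted at the origin on the work surface. World frame = base frame: x ahead of the robot, y to its left, z up, the work surface at z = 0. Lengths are in mm, angles in rad, forces in N, time in s.
With the tool pointing down it reaches from about 350 to 875 mm from the base axis. Payload 4.2 kg.
Tool frame: the origin (TCP) lies midway between the tips of the shut fingers; the grasp point (between the pads) lies bot.pinch_z behind it (bot.pinch_z is the distance from the TCP to the grasp point, in mm); y points along the fingers, x is the direction in which the jaws open and shut, and the axes are right-handed (so a half turn about y gives the same grasp; the last joint's range is limited). The gripper opens to 87 mm and grips with 3 to 60 N. Pads are 19 mm wide; open, the fingers measure 117 mm over their backs; the gripper's body (75 mm by 190 mm) begins 51 mm behind the grasp point.
Start: joints at [1.52, 0.385, 0.008, 0, -1.194, -0.259], TCP at [190.51, 595.235, 222.55] pointing down, gripper open.
Joint ranges: [-3.14, 3.14], [-1.21, 2.06], [-1.07, 1.41], [-3.16, 2.05], [-2.99, -0.16], [-3.1, 3.1]. Speed limits (rad/s): [2.79, 2.79, 3.14, 3.14, 3.14, 3.14].

INTERFACE

Orientations are given as a rotation vector (axis times angle).
In Python, from workcell import bot gives the robot as it stands.
- The arm moves only by the shell command python3 -m pendant 'ROWS'. ROWS is JSON, a list of rows, each a list of 3 entries, a list of its own where there are three numbers: the shift along the tool's x, y, z in mm, then the turn about the tool's y in degrees, then the finger opening in mm, from 0 to 87. A call has 1 to 5 rows; each row shifts and turns the commanded pose from where the row before left it, along the tool's axes as they then stand; what a row does not reach is not made up. A row lasts 1/8 s, in which the tool goes at most 62.5 mm and 10.7 degrees, less where a joint would pass 70% of its speed; a pose out of reach is approached as far as the arm can. A call is refused whole if a number of a shift passes 62.5 or a number of a turn 10.7, either way. A call with a gripper value outside its range is refused whole. The fingers move at their own pace and stop on an object; the grip force is fixed at half the most. Time passes only in rows, so rows that do not move let the fingers close. It gives the time, the measured TCP pose, the force and the opening at its end, in the units of the state.
- bot.sense(): the state, without advancing time (a new reading comes with each control period).
- bot.get_image(name): name is "side" or "top" or "wrist"; returns (picture, depth): 384x512x3 uint8, red, green, blue; 384x512 float32, mm along the optical axis (not along the pixel's ray), 0 where there is no reading.
- bot.camera_model(name): a dict with "fx", "fy", "cx", "cy" (pixels), "xyz" and "rotation" of the camera in the world. Camera axes: x right, y up, looking along -z (the intrinsics and any distortion apply to the point x, -y, -z); pixel columns grow to the right and rows downward; lengths in mm; the calibration is good to about 2 mm. A picture is of the moment at which its call begins: read the wrist's pose just before it. camera_model takes no time and is no camera call; for the wrist camera it gives the pose at the moment of the call.
- bot.job_done(): hands the job in, once; it reports no verdict.
Trained networks look in the newest picture that a camera, given by its name, has taken for a name from the list of things; names that differ only in an ending like _2 or _b are one class to them, and where a whole thing is asked for, a point or a joint stands for the part that bears it (a point fixed in the world has none). Each returns a list of dicts, best first, with "confidence" (0 to 1); they miss things now and then, are a little off and sometimes report something else, mostly with a low value. They report only what shows in the picture. A call takes as long as a camera call. They do not tell look-alikes from the thing itself.
- bot.silhouettes(thing, camera): "region" (384x512 bool, what is visible of it) and "bbox" ([left, top, right, bottom] in pixels, round what is visible of it).
- bot.place_of(thing, camera): "location" ([column, row] in pixels: a listed point, or the origin of a listed thing).
The state is a dict: "t": time; "qpos": joint angles; "joint_vel": joint speeds; "effort": joint torques, N m; "eef_pos": TCP position; "ee_rot": TCP orientation; "wrist_force": force on the tool from outside, world axes, zero at the start; "ft_torque": the same for the moment, N m; "grip_width": finger opening in mm.
Only numpy, scipy, OpenCV 4.12 (cv2) and the standard library are available. Lean on these libraries where they do the work, as an engineer would, in place of code of your own. Each camera call takes 0.05 s, during which the arm holds its last target.

TASK

Stand the loose blue capacitor upright in the empty white clamp ring inside the open amplifier, lowering it all the way down to the board before letting go. Then pick up the orange-headed field probe by its handle, carry it over the heat sinks, and finish while still holding it level and still about 10 mm above the tops of the two capacitors, its bar head centred over the pair and lying along the line that joins them. The probe must never touch the amplifier or the capacitors, and the multimeter, solder spool and screwdriver must be left where they are.

Things in the scene. Friction and masses are not known exactly. Their poses are not given: they have to be found in the camera images.
- capacitor: Loose capacitor: upright blue cylinder, 30 mm diameter, 60 mm tall, about 70 g, white stripe down its side, aluminium top. It stands free on the bench, to the left or right of the amplifier. Origin at the centre of its underside, z up along its axis.
- probe: Loose field probe, about 180 g, standing on its head on the bench, on the side of the amplifier where the capacitor is not. Orange bar head 100 mm long (x), 30 wide (y), 14 thick; grey handle on its centre, 44 mm in x by 24 in y, 14 to 88 mm above the underside. Origin: centre of the head's flat underside (sensing face), z up the handle. Either way round is the same.
- amp: Open amplifier chassis, fixed, 210 mm deep (its x; front at -x) by 310 mm wide (its y). Finned heat sinks 100 mm high form its sides, 125 to 155 mm off centre; front and back walls 45 mm high, inner faces 99 mm off centre. Green board inside, top at 20 mm, with 16 mm tall copper coils at 70 mm in x and 90 mm in y from centre. Origin: centre of the underside, on the bench.
- ring_empty: The empty white clamp ring fixed on the amplifier's board: 44 mm outer diameter, 33 mm bore, 18 mm high. Origin at the centre of its bore, at board height; the capacitor's underside ends here. The two rings lie on the amplifier's y axis, 30 mm either side of its centre; which of them is empty varies.
- ring_full: The same clamp ring with a black capacitor (30 mm diameter, 60 mm tall) already fixed in it. Origin at the centre of its bore, at board height.
- pair_mid (a point): Point fixed to the amplifier (axes as the amplifier's): midway between the two ring axes, at the height of the capacitors' tops (60 mm above the board, 80 mm above the bench). The line that joins the capacitors is its y axis.
- multimeter: Bystander: grey handheld multimeter lying on its back, 150 x 75 x 38 mm, its length along its x. Origin at the centre of its underside.
- solder_spool: Bystander: metal-coloured solder spool standing on end, 56 mm diameter, 42 mm tall. Origin at the centre of its underside.
- screwdriver: Bystander: screwdriver, 180 mm long, lying on the bench along its own x. Origin under its middle.
There are look-alikes about, which are no part of the job. Leave any yellow look-alike of the capacitor alone.

How it is judged:
By the outcome, as a careful person would: the job done as asked, in the order asked, and still so for the second after the job is handed in, while the arm keeps its last pose, push and grip.
It also fails if it takes over 64 s, if anything falls off the work surface, if the arm or the gripper's body presses on something with over 40 N, if the wrist force passes 120 N, or if a joint passes its speed limit or range.

## Working session

There is one attempt and no reset: what is moved stays moved. The work goes in short steps, Python scripts to look and compute and a shell command to move; the robot and the scene stay as the last step left them, time stands still between calls to the robot, and variables do not carry over. Pictures are saved under pics/ and viewed, and the job is handed in when it is done.

```bash
ls; mkdir -p pics
cat > h.py <<'E'
import numpy as np, cv2
from workcell import bot
from scipy.spatial.transform import Rotation as R
def save(img,name): cv2.imwrite('pics/'+name,cv2.cvtColor(img,cv2.COLOR_RGB2BGR))
def unproj(cm,u,v,d):
    u=np.asarray(u,float);v=np.asarray(v,float);d=np.asarray(d,float)
    p=np.stack([(u-cm['cx'])/cm['fx']*d,-(v-cm['cy'])/cm['fy']*d,-d],-1)
    return p@Rm(cm).T+np.array(cm['xyz'])
def Rm(cm):
    r=np.array(cm['rotation'],float)
    return r if r.shape==(3,3) else R.from_rotvec(r).as_matrix()
def proj(cm,P):
    p=(np.asarray(P,float)-np.array(cm['xyz']))@Rm(cm)
    return np.stack([cm['cx']+cm['fx']*p[...,0]/-p[...,2],cm['cy']+cm['fy']*p[...,1]/p[...,2]],-1)
E
python3 - <<'E'
from h import *
s=bot.sense();print({k:np.round(v,3) for k,v in s.items()},bot.pinch_z)
for n in ['top','side','wrist']:
    print(n,bot.camera_model(n))
    im,d=bot.get_image(n);save(im,n+'0.png');np.save(n+'_d.npy',d);np.save(n+'_i.npy',im)
E
```

```text
pics
{'t': np.float64(0.0), 'qpos': array([ 1.52 ,  0.386,  0.007, -0.   , -1.194, -0.259]), 'joint_vel': array([-0.   , -0.001,  0.   ,  0.001,  0.   , -0.001]), 'effort': array([ 0.0000e+00, -3.9067e+01,  1.8741e+01,  4.2200e+00,  1.1000e-02,
       -0.0000e+00]), 'eef_pos': array([190.349, 594.68 , 221.469]), 'ee_rot': array([-1.048,  1.433, -1.435]), 'wrist_force': array([-1.013, -0.565, -0.382]), 'ft_torque': array([-0.009, -0.005,  0.049]), 'grip_width': np.float64(87.263)} 18.700000000000003
top {'fx': 435.5607414566777, 'fy': 435.5607414566777, 'cx': 261.04417244382796, 'cy': 192.01344866656484, 'xyz': array([ 312.43601083,  -47.73205216, 1430.14027698]), 'rotation': array([ 0.14818808, -0.12475136, -1.54685801])}
side {'fx': 415.9987002583529, 'fy': 415.9987002583529, 'cx': 259.2746624519049, 'cy': 196.587324077186, 'xyz': array([  87.89880726, -604.52266834,  866.62968366]), 'rotation': array([ 0.72247804, -0.27748506, -0.65515204])}
wrist {'fx': 333.77887892618037, 'fy': 333.77887892618037, 'cx': 256.47250899423847, 'cy': 192.4148586454851, 'xyz': array([263.01385405, 571.87333939, 382.77759544]), 'rotation': array([-0.19357963,  0.26143765, -1.86672739])}
```

View pics/top0.png

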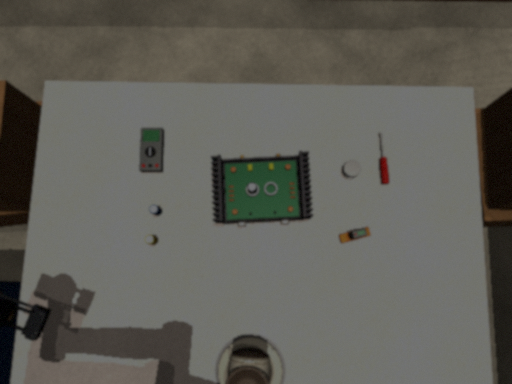

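View pics/side0.png

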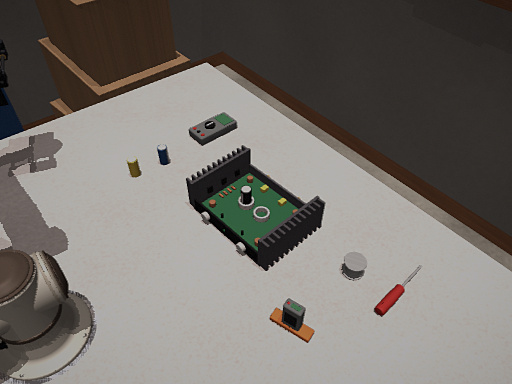

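View pics/wrist0.png

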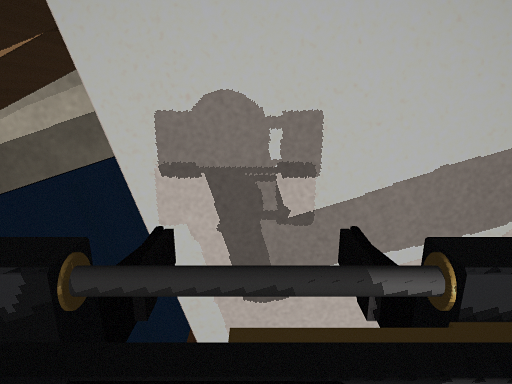

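Run:
```python
from h import *
s=bot.sense()
print(R.from_rotvec(s['ee_rot']).as_matrix().round(3))
cm=bot.camera_model('top')
d=np.load('top_d.npy')
for t in ['capacitor','probe','amp','ring_empty','ring_full','pair_mid','multimeter','solder_spool','screwdriver']:
    for r in bot.place_of(t,'top')[:3]:
        u,v=r['location']; dd=d[int(v),int(u)] if 0<=v<384 and 0<=u<512 else 0
        print(t,round(r['confidence'],2),np.round([u,v]),dd,unproj(cm,u,v,dd).round())
```

```text
[[-0.305 -0.     0.952]
 [-0.952 -0.002 -0.305]
 [ 0.002 -1.     0.   ]]
capacitor 0.61 [156. 239.] 1397.7949 [398. 310.  32.]
capacitor 0.59 [154. 211.] 1384.8517 [487. 313.  61.]
probe 0.74 [353. 234.] 0.0 [ 312.  -48. 1430.]
amp 0.74 [262. 189.] 1430.943 [570. -28.  23.]
amp 0.18 [352. 236.] 1350.4534 [ 418. -311.   73.]
ring_empty 0.5 [266. 184.] 1426.4252 [585. -41.  30.]
ring_full 0.71 [252. 191.] 1366.8336 [551.   3.  85.]
pair_mid 0.76 [261. 187.] 1434.6266 [578. -23.  21.]
pair_mid 0.49 [383. 160.] 1441.8795 [ 676. -426.   23.]
multimeter 0.89 [154. 153.] 1446.6409 [683. 334.  33.]
solder_spool 0.75 [350. 173.] 1420.0881 [ 627. -311.   39.]
screwdriver 0.55 [382. 159.] 1445.4429 [ 679. -423.   21.]
screwdriver 0.19 [155. 212.] 1383.1694 [484. 312.  62.]
```

Run:
```python
from h import *
im=np.load('top_i.npy');d=np.load('top_d.npy');cm=bot.camera_model('top')
a=cv2.resize(im[190:260,120:190],None,fx=5,fy=5);b=cv2.resize(im[215:255,325:385],None,fx=6,fy=6)
c=np.zeros((720,800,3),np.uint8);
cv2.convertScaleAbs(a,a,1.5);c[:350,:350]=a;c[:240,400:760]=b
e=cv2.resize(im[145:230,200:320],None,fx=2.9,fy=2.9,);c[355:355+e.shape[0],:e.shape[1]]=e
c=c[:600];save(cv2.convertScaleAbs(c,None,1.8),'crop.png')
V,U=np.mgrid[:384,:512];P=unproj(cm,U,V,d);ok=d>0
def box(x0,x1,y0,y1,z0,z1): 
    m=ok&(P[...,0]>x0)&(P[...,0]<x1)&(P[...,1]>y0)&(P[...,1]<y1)&(P[...,2]>z0)&(P[...,2]<z1);return m
for nm,b in dict(cap=(450,530,270,350,45,75),yel=(370,440,270,350,20,75),capf=(500,620,-40,40,60,95),ph=(380,460,-360,-260,55,100),head=(360,480,-380,-240,7,30),bench=(300,400,-100,100,-20,20),sinks=(400,750,-250,200,90,120)).items():
    m=box(*b);Q=P[m];print(nm,len(Q),Q.mean(0).round(1),np.median(Q[:,2]).round(1),Q.min(0).round(),Q.max(0).round())
m=box(400,750,-250,200,90,115);Q=P[m]
import numpy as np
for sgn in(0,1):
    q=Q[(Q[:,1]>-25)==bool(sgn)].astype(np.float32)
    print(cv2.minAreaRect(q[:,:2].copy()))
print(cv2.minAreaRect(Q[:,:2].astype(np.float32).copy()))
for b in [(380,460,-360,-260,55,100),(360,480,-380,-240,6,100)]:
    print('probe',cv2.minAreaRect(P[box(*b)][:,:2].astype(np.float32).copy()))
```

```text
cap 76 [491.4 314.3  58.4] 59.0 [478. 301.  46.] [505. 329.  66.]
yel 95 [395.8 320.4  54.1] 58.8 [382. 309.  20.] [410. 339.  66.]
capf 77 [564.3   3.8  78.1] 78.3 [551.  -9.  62.] [579.  17.  86.]
ph 124 [ 425.1 -328.2   84.2] 86.8 [ 409. -353.   55.] [ 442. -308.   93.]
head 151 [ 422.2 -319.    12.6] 12.3 [ 364. -380.    7.] [ 478. -241.   29.]
bench 1910 [349.9  -0.4  -0.8] -0.8 [ 300. -100.  -12.] [400. 100.   9.]
sinks 783 [567.8 -24.7  98.2] 98.6 [ 455. -187.   90.] [681. 135. 107.]
((577.0875244140625, -165.52413940429688), (209.33523559570312, 30.520652770996094), 3.924405813217163)
((558.1275024414062, 113.39301300048828), (208.80877685546875, 30.65752601623535), 4.186130523681641)
((567.5054931640625, -25.846115112304688), (209.33523559570312, 310.53326416015625), 3.924405813217163)
probe ((425.91522216796875, -331.0781555175781), (23.913467407226562, 44.84225845336914), 16.15835189819336)
probe ((417.33251953125, -311.5970458984375), (134.58169555664062, 115.86841583251953), 85.66809844970703)
```

View pics/crop.png

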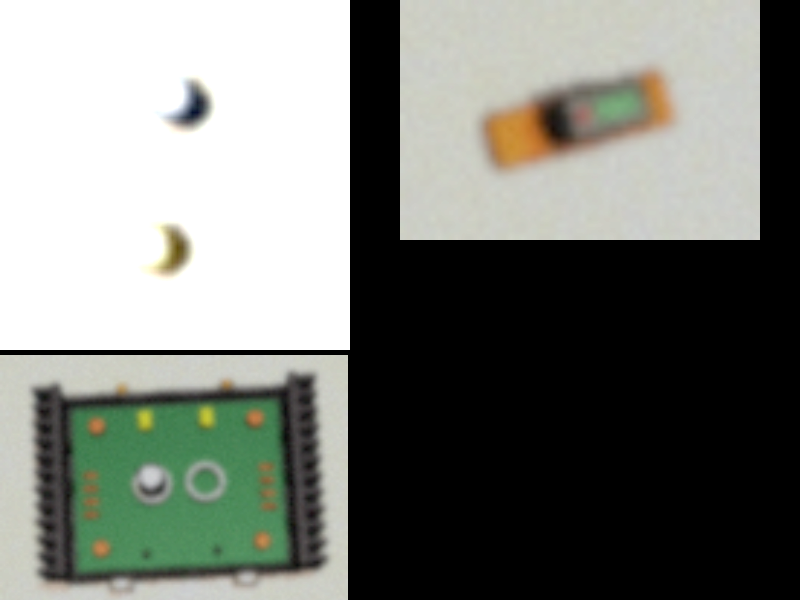

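```bash
cat >> h.py <<'E'
def pose(yaw):  # deg of tool x
    c,s=np.cos(np.radians(yaw)),np.sin(np.radians(yaw))
    x=np.array([c,s,0]);y=np.array([0,0,-1.]);return np.stack([x,y,np.cross(x,y)],1)
def now():
    s=bot.sense();M=R.from_rotvec(s['ee_rot']).as_matrix()
    return np.array(s['eef_pos']),np.degrees(np.arctan2(M[1,0],M[0,0])),s
def plan(p0,y0,p1,y1,n):
    dy=(y1-y0+180)%360-180;p0=np.array(p0,float);p1=np.array(p1,float);out=[]
    for i in range(n):
        sh=pose(y0+dy*i/n).T@((p1-p0)/n);out.append([[round(a,1) for a in sh],round(-dy/n,2)])
    print('yaw now',y0,'dy',dy)
    for o in out:print(o)
def wristcam(p,yaw):
    """predicted wrist camera at tcp p,yaw from fixed offset"""
    q,y,s=now();M=R.from_rotvec(s['ee_rot']).as_matrix();cm=dict(bot.camera_model('wrist'))
    off=M.T@(np.array(cm['xyz'])-q);Rc=M.T@Rm(cm);T=pose(yaw)
    cm['xyz']=np.array(p)+T@off;cm['rotation']=T@Rc;return cm
E
python3 - <<'E'
from h import *
p,y,s=now()
c=[491.4,314.3,220]
for off in ([0,0,0],[0,60,0],[0,100,0],[0,140,0]):
    t=np.array(c)+off;cm=wristcam(t,-176);print(off,cm['xyz'].round(),proj(cm,[[491,314,60],[491,314,0],t-[0,0,0]]).round())
plan([190.5,595.2,222.5],-107.8,[491,350,222],-176,8)
E
```

```text
[0, 0, 0] [497. 238. 381.] [[257. 176.]
 [257. 165.]
 [257. 247.]]
[0, 60, 0] [497. 298. 381.] [[261. 114.]
 [261. 112.]
 [257. 247.]]
[0, 100, 0] [497. 338. 381.] [[265.  69.]
 [263.  73.]
 [257. 247.]]
[0, 140, 0] [497. 378. 381.] [[268.  20.]
 [266.  33.]
 [257. 247.]]
yaw now -107.8 dy -68.2
[[np.float64(17.7), np.float64(0.1), np.float64(45.1)], 8.53]
[[np.float64(10.8), np.float64(0.1), np.float64(47.3)], 8.53]
[[np.float64(3.7), np.float64(0.1), np.float64(48.3)], 8.53]
[[np.float64(-3.5), np.float64(0.1), np.float64(48.4)], 8.53]
[[np.float64(-10.6), np.float64(0.1), np.float64(47.3)], 8.53]
[[np.float64(-17.5), np.float64(0.1), np.float64(45.2)], 8.53]
[[np.float64(-24.0), np.float64(0.1), np.float64(42.1)], 8.53]
[[np.float64(-30.0), np.float64(0.1), np.float64(38.1)], 8.53]
```

```bash
python3 -m pendant '[[[17.7,0,45.1],8.5,87],[[10.8,0,47.3],8.5,87],[[3.7,0,48.3],8.5,87],[[-3.5,0,48.4],8.5,87]]' && python3 -m pendant '[[[-10.6,0,47.3],8.5,87],[[-17.5,0,45.2],8.5,87],[[-24,0,42.1],8.5,87],[[-30,0,38.1],8.7,87],[[0,0,0],0,87]]'
python3 - <<'E'
from h import *
p,y,s=now();print(p,y)
cm=bot.camera_model('wrist');im,d=bot.get_image('wrist');save(im,'wrist1.png');np.save('wd.npy',d)
for r in bot.place_of('capacitor','wrist'):print(r)
V,U=np.mgrid[:384,:512];P=unproj(cm,U,V,d);ok=d>0
m=ok&(abs(P[...,0]-491)<50)&(abs(P[...,1]-314)<50)&(P[...,2]>52)&(P[...,2]<70)&(V<220)
Q=P[m];print(m.sum(),Q.mean(0),np.median(Q,0),cv2.minEnclosingCircle(Q[:,:2].astype(np.float32).copy()))
E
```

```text
t: 1.1
eef_pos: [342.0, 471.9, 222.8]
ee_rot: [-0.633, 1.839, -1.839]
wrist_force: [0.4, 0.6, -0.7]
grip_width: 87.0
t: 1.72
eef_pos: [493.4, 348.5, 222.3]
ee_rot: [-0.072, 2.188, -2.188]
wrist_force: [0.1, -0.7, 0.5]
grip_width: 86.6
[493.43127721 348.49769425 222.29911621] -176.22542580252784
{'location': [343.7, 152.8], 'confidence': 0.97}
{'location': [257.9, 137.6], 'confidence': 0.59}
726 [492.83600498 318.20788919  59.23182278] [492.85408007 318.13618965  59.36248933] ((493.0248718261719, 318.8652038574219), 15.18892765045166)
```

View pics/wrist1.png

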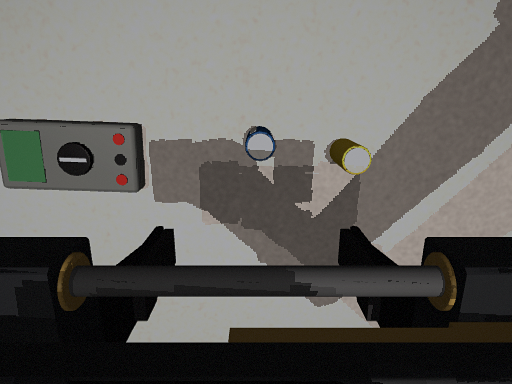

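Run:
```python
from h import *
p,y,s=now();plan(p,y,[492.9,318.4,100],-176.1,3);plan([492.9,318.4,100],-176.1,[492.9,318.4,25],-176.1,2)
```

```text
yaw now -175.97613642977117 dy -0.12386357022882066
[[np.float64(0.3), np.float64(40.8), np.float64(10.6)], np.float64(0.04)]
[[np.float64(0.3), np.float64(40.8), np.float64(10.6)], np.float64(0.04)]
[[np.float64(0.3), np.float64(40.8), np.float64(10.6)], np.float64(0.04)]
yaw now -176.1 dy 0.0
[[np.float64(0.0), np.float64(37.5), np.float64(0.0)], -0.0]
[[np.float64(0.0), np.float64(37.5), np.float64(0.0)], -0.0]
```

```bash
python3 -m pendant '[[[0.3,40.8,10.6],0,87],[[0.3,40.8,10.6],0,87],[[0.3,40.8,10.6],0,87],[[0,0,0],0,87]]'
python3 - <<'E'
from h import *
p,y,s=now();print(p,y)
cm=bot.camera_model('wrist');im,d=bot.get_image('wrist');save(im,'wrist2.png')
print(bot.place_of('capacitor','wrist'))
V,U=np.mgrid[:384,:512];P=unproj(cm,U,V,d);ok=d>0
m=ok&(abs(P[...,0]-491)<25)&(abs(P[...,1]-316)<30)&(P[...,2]>52)&(P[...,2]<70)
Q=P[m];print(m.sum(),Q.mean(0),np.median(Q,0),Q.min(0),Q.max(0),cv2.minEnclosingCircle(Q[:,:2].astype(np.float32).copy()))
E
```

```text
t: 2.33
eef_pos: [490.3, 317.6, 97.4]
ee_rot: [-0.085, 2.182, -2.193]
wrist_force: [-0.0, 0.5, 0.7]
grip_width: 86.8
[490.26132873 317.61025448  97.36437047] -175.88102272411012
[{'location': [369.7, 216.5], 'confidence': 0.59}, {'location': [252.6, 194.1], 'confidence': 0.58}]
1642 [492.76689041 317.17998527  59.09538466] [492.81382874 316.98556142  59.39543072] [478.33068032 303.64972216  52.24273804] [507.13337792 333.14444641  61.52653212] ((492.7323913574219, 318.419677734375), 15.085895538330078)
```

View pics/wrist2.png

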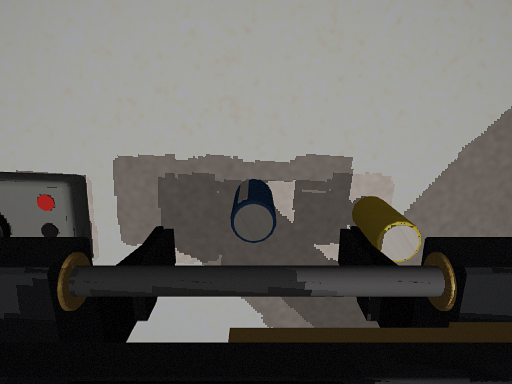

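```bash
python3 -m pendant '[[[-2,36,0],0,87],[[0,36,0],0,87],[[0,0,0],0,87],[[0,0,0],0,25],[[0,0,0],0,25]]'
python3 -m pendant '[[[0,0,0],0,25],[[0,0,0],0,25],[[0,0,0],0,25],[[0,0,0],0,25]]'
```

```text
t: 3.05
eef_pos: [495.9, 320.3, 30.5]
ee_rot: [-0.074, 2.187, -2.18]
wrist_force: [0.2, -0.2, 0.3]
grip_width: 74.2
t: 3.55
eef_pos: [494.8, 318.9, 28.1]
ee_rot: [-0.077, 2.185, -2.185]
wrist_force: [-0.2, -0.6, 1.3]
grip_width: 35.1
```

```bash
python3 -m pendant '[[[0,0,0],0,15],[[0,0,0],0,15],[[0,0,0],0,15]]'
python3 -c "
from h import *
p,y,s=now();print(p,y,s['grip_width'])
im,d=bot.get_image('wrist');save(im,'wrist3.png')"
```

```text
t: 3.92
eef_pos: [494.7, 318.9, 28.0]
ee_rot: [-0.078, 2.185, -2.186]
wrist_force: [-0.9, -0.1, 0.3]
grip_width: 29.6
[494.70162116 318.85476534  28.04050636] -175.95456245592135 29.561083046990152
```

View pics/wrist3.png

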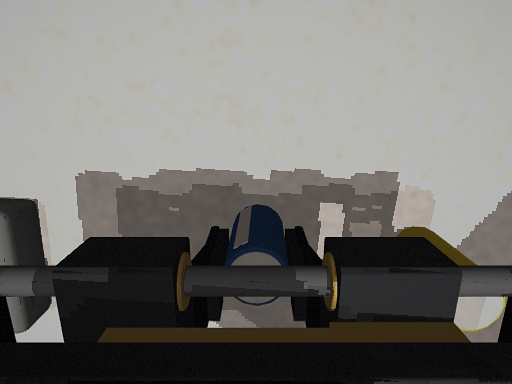

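```bash
python3 -m pendant '[[[0,-45,0],0,15],[[0,-45,0],0,15],[[0,-45,0],0,15],[[0,-35,0],0,15],[[0,0,0],0,15]]'
python3 - <<'E'
from h import *
p,y,s=now();print(p,y,s['grip_width'],s['wrist_force']);plan(p,y,[569,45,200],-176.1,6)
E
```

```text
t: 4.6
eef_pos: [496.2, 320.3, 201.8]
ee_rot: [-0.071, 2.188, -2.177]
wrist_force: [-0.4, -0.4, -1.6]
grip_width: 29.8
[496.24933114 320.29010719 201.75789324] -175.92783422620064 29.784368332779483 [-0.41760007 -0.37932845 -1.64183215]
yaw now -175.92783422620064 dy -0.1721657737993496
[[np.float64(-8.8), np.float64(0.3), np.float64(46.6)], np.float64(0.03)]
[[np.float64(-8.9), np.float64(0.3), np.float64(46.6)], np.float64(0.03)]
[[np.float64(-8.9), np.float64(0.3), np.float64(46.6)], np.float64(0.03)]
[[np.float64(-8.9), np.float64(0.3), np.float64(46.6)], np.float64(0.03)]
[[np.float64(-8.9), np.float64(0.3), np.float64(46.6)], np.float64(0.03)]
[[np.float64(-9.0), np.float64(0.3), np.float64(46.6)], np.float64(0.03)]
```

```bash
python3 -m pendant '[[[-8.8,0,46.6],0,15],[[-8.9,0,46.6],0,15],[[-8.9,0,46.6],0,15],[[-8.9,0,46.6],0,15],[[-8.9,0,46.6],0,15]]'; python3 -m pendant '[[[-9,0,46.6],0,15],[[0,0,0],0,15],[[0,0,0],0,15]]'
cat > amp.py <<'E'
from h import *
import sys
n=sys.argv[1]
p,y,s=now();print(p,y)
cm=bot.camera_model('wrist');im,d=bot.get_image('wrist');save(im,n+'.png');np.savez(n,im=im,d=d,cm=cm,p=p,y=y)
for t in ['ring_empty','ring_full','pair_mid','amp']: print(t,[(r['location'],r['confidence']) for r in bot.place_of(t,'wrist')])
E
python3 amp.py w4
```

```text
t: 5.22
eef_pos: [555.1, 88.1, 196.7]
ee_rot: [-0.08, 2.186, -2.187]
wrist_force: [0.3, -0.4, -0.1]
grip_width: 29.0
t: 5.6
eef_pos: [567.3, 43.8, 197.0]
ee_rot: [-0.079, 2.187, -2.187]
wrist_force: [-0.2, -0.3, -0.9]
grip_width: 29.1
[567.29232722  43.76985749 197.01658088] -175.988599953227
ring_empty [([260.1, 73.6], 0.76), ([263.0, 109.4], 0.33)]
ring_full [([261.0, 136.8], 0.82)]
pair_mid [([262.3, 109.4], 0.83)]
amp [([259.8, 109.2], 0.61)]
```

View pics/w4.png

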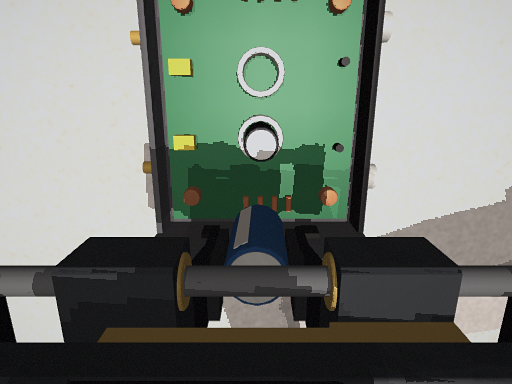

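```bash
cat > meas.py <<'E'
from h import *
import sys
def fit(Q):
    A=np.c_[2*Q[:,:2],np.ones(len(Q))];b=(Q[:,:2]**2).sum(1);c=np.linalg.lstsq(A,b,rcond=None)[0];return c[:2],np.sqrt(c[2]+c[:2]@c[:2])
z=np.load(sys.argv[1]+'.npz',allow_pickle=True);cm=z['cm'].item();d=z['d'];im=z['im']
V,U=np.mgrid[:384,:512];P=unproj(cm,U,V,d);ok=d>0
print(P[74:78,258:262,2].mean(),'board z')
white=(im.min(2)>150)
for nm,c,zr in (('empty',(569.5,-55.8),(30,46)),('full',(565.4,4.1),(70,90))):
    m=ok&(np.hypot(P[...,0]-c[0],P[...,1]-c[1])<32)&(P[...,2]>zr[0])&(P[...,2]<zr[1])
    Q=P[m];r=np.hypot(*(Q[:,:2]-c).T)
    print(nm,m.sum(),np.median(Q,0),cv2.minEnclosingCircle(Q[:,:2].astype(np.float32).copy()),'lsq' ,fit(Q))
m=ok&(P[...,2]>90)&(P[...,2]<110)&(V<215);Q=P[m];print('sink',len(Q))
E
python3 meas.py w4
python3 - <<'E'
from h import *
# rim normals from the top view again + ray of net predictions
z=np.load('w4.npz',allow_pickle=True);cm=z['cm'].item()
for (u,v),h in (((260.1,73.6),20),((261,136.8),20),((262.3,109.4),80),((259.8,109.2),0)):
    a=unproj(cm,u,v,1.0);o=np.array(cm['xyz']);t=(h-o[2])/(a-o)[2];print((o+t*(a-o)).round(1))
E
```

```text
19.274660280646586 board z
empty 865 [570.68868303 -55.35002094  36.77610138] ((570.667236328125, -53.53778076171875), 21.97299575805664) lsq (array([570.78108047, -53.32157098]), np.float64(19.00362551363467))
full 994 [566.60960829   5.64991867  79.43449347] ((566.3753051757812, 6.262192726135254), 15.075424194335938) lsq (array([566.60327033,   5.87437893]), np.float64(10.487172017861008))
sink 0
[570.8 -53.1  20. ]
[565.5   6.7  20. ]
[567.4 -22.2  80. ]
[568.4 -19.4   0. ]
```

```bash
cat > held.py <<'E'
from h import *
import sys
from scipy.optimize import least_squares
z=np.load(sys.argv[1]+'.npz',allow_pickle=True);cm=z['cm'].item();d=z['d'];im=z['im'];p=z['p']
V,U=np.mgrid[:384,:512];P=unproj(cm,U,V,d)
m=(d>0)&(V>208)&(V<265)&(U>225)&(U<290)&(np.hypot(P[...,0]-p[0],P[...,1]-p[1])<24)&(P[...,2]>p[2]-32)&(P[...,2]<p[2]+28)
Q=P[m];print(m.sum(),Q.min(0),Q.max(0))
# cylinder of radius 15, axis point + tilt
f=lambda a:np.hypot(Q[:,0]-a[0]-a[2]*(Q[:,2]-p[2]),Q[:,1]-a[1]-a[3]*(Q[:,2]-p[2]))-15
r=least_squares(f,[p[0],p[1],0,0],loss='soft_l1',f_scale=.5);print('axis at tcp z',r.x,'rel tcp',r.x[:2]-p[:2],np.abs(r.fun).mean())
zz=Q[:,2];
r=least_squares(lambda a:f([a[0],a[1],0,0]),p[:2],loss='soft_l1',f_scale=.5);print('vertical',r.x,'rel',r.x-p[:2])
t=(d>0)&(im.min(2)>100)&(V>245)&(V<305)&(U>225)&(U<295)&(P[...,2]>p[2]+25)&(P[...,2]<p[2]+40);T=P[t]
if len(T):print('top',t.sum(),T.mean(0),T.min(0),T.max(0))
E
python3 held.py w4
```

```text
2146 [551.47411986  28.36892496 170.29458637] [584.15326461  42.55644448 225.01177561]
axis at tcp z [5.67642075e+02 4.40862431e+01 1.59109194e-02 9.19223287e-04] rel tcp [0.34974813 0.31638563] 0.41973506924519527
vertical [567.73734593  44.08429758] rel [0.44501871 0.3144401 ]
top 584 [568.33934284  40.18517111 228.79595908] [557.42788334  31.61449554 222.13134413] [578.72758881  57.93792073 230.63833735]
```

Run:
```python
from h import *
p,y,s=now();print(p);plan(p,y,p+[3,-97.6,0],-176.1,3)
```

```text
[567.63352881  44.83053001 198.04994811]
yaw now -175.86024275239203 dy -0.2397572476079688
[[np.float64(1.4), np.float64(0.0), np.float64(32.5)], np.float64(0.08)]
[[np.float64(1.3), np.float64(0.0), np.float64(32.5)], np.float64(0.08)]
[[np.float64(1.3), np.float64(0.0), np.float64(32.5)], np.float64(0.08)]
```

```bash
python3 -m pendant '[[[1.3,0,32.6],0,15],[[1.3,0,32.6],0,15],[[1.3,0,32.6],0,15],[[0,50,0],0,15],[[0,50,0],0,15]]'; python3 -m pendant '[[[0,0,0],0,15],[[0,0,0],0,15]]'
python3 amp.py w5; python3 held.py w5
python3 - <<'E'
from h import *
for n in('top','side'):
    im,d=bot.get_image(n);np.savez(n+'5',im=im,d=d)
    c=im[145:230,200:320] if n=='top' else im[130:280,170:340]
    save(cv2.resize(c,None,fx=4,fy=4),n+'5.png')
E
```

```text
t: 6.48
eef_pos: [571.4, -53.7, 97.8]
ee_rot: [-0.074, 2.185, -2.183]
wrist_force: [1.0, 0.3, -0.8]
grip_width: 29.2
t: 6.72
eef_pos: [572.5, -53.5, 100.0]
ee_rot: [-0.076, 2.182, -2.184]
wrist_force: [0.1, -0.1, 0.7]
grip_width: 29.2
[572.503327   -53.49168425 100.03762971] -175.8525034487589
ring_empty [([255.7, 200.1], 0.7)]
ring_full []
pair_mid []
amp []
2141 [556.80396068 -68.83930064  72.40694402] [589.40479807 -54.78819377 127.99575589]
axis at tcp z [ 5.72843210e+02 -5.31843495e+01  1.04121387e-02  7.25650690e-04] rel tcp [0.33988345 0.30733476] 0.4175715188826611
vertical [572.90476536 -53.18603009] rel [0.40143837 0.30565416]
top 576 [573.44526509 -57.19920936 131.83658332] [563.75044562 -65.92215348 125.37112384] [583.76945725 -40.90716048 133.70885816]
```

View pics/w5.png

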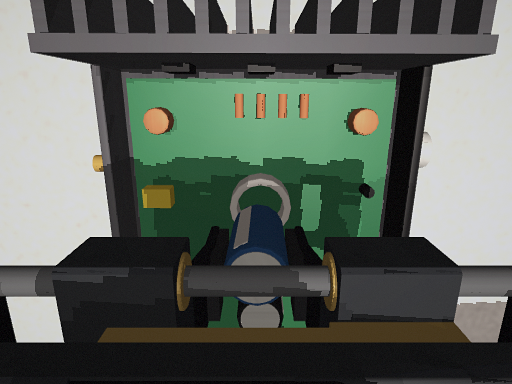

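View pics/side5.png

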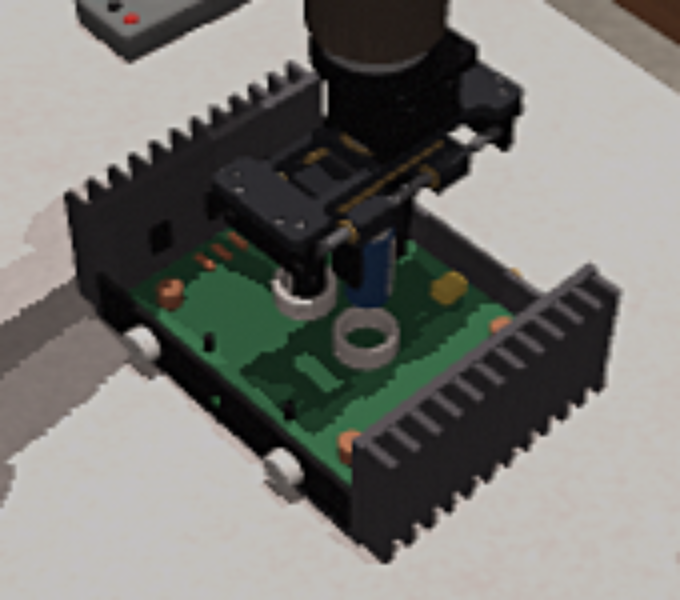

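```bash
cat > ring.py <<'E'
from h import *
import sys
from scipy.optimize import least_squares
z=np.load(sys.argv[1]+'.npz',allow_pickle=True);cm=z['cm'].item();d=z['d'];im=z['im'];p=z['p']
V,U=np.mgrid[:384,:512];P=unproj(cm,U,V,d)
m=(d>0)&(P[...,2]>33.5)&(P[...,2]<43)&(np.hypot(P[...,0]-p[0],P[...,1]-p[1])<35)&(V<235)
Q=P[m];print(m.sum(),np.median(Q[:,2]),Q.min(0),Q.max(0))
def f(a):
    r=np.hypot(Q[:,0]-a[0],Q[:,1]-a[1]);return np.maximum(r-22,0)+np.maximum(16.5-r,0)
best=None
for x in np.arange(-6,6.1,.25):
    for y in np.arange(-6,6.1,.25):
        c=p[:2]+[x,y];v=(np.minimum(f(c),3)**2).sum()
        if best is None or v<best[0]:best=(v,c)
r=least_squares(f,best[1],loss='soft_l1',f_scale=.5);print('ring',best,r.x,'rel tcp',r.x-p[:2])
E
python3 ring.py w5;python3 ring.py w5 >/dev/null
python3 - <<'E'
from h import *
im=np.load('w5.npz')['im'];save(cv2.resize(im[160:310,190:330],None,fx=4,fy=4),'w5c.png')
E
```

```text
863 36.77365513287262 [549.12104994 -75.62334294  33.60786156] [592.13795534 -41.94385492  39.11777856]
ring (np.float64(1.3018414036361399), array([570.753327  , -53.49168425])) [570.69730865 -53.51396302] rel tcp [-1.80601835 -0.02227877]
```

View pics/w5c.png

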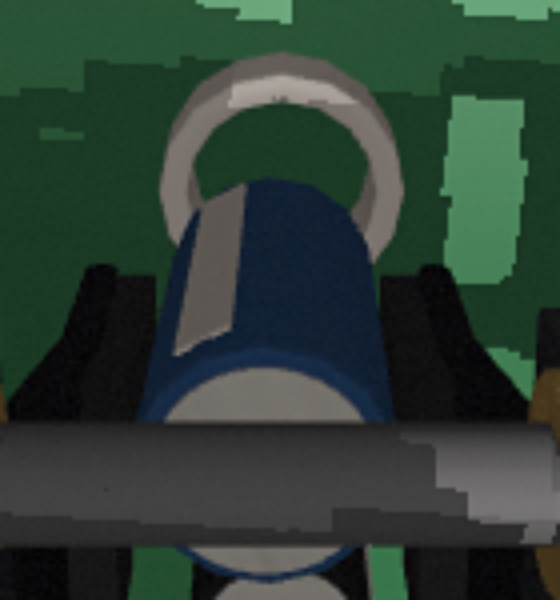

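```bash
python3 -m pendant '[[[1.8,14,0.2],0,15],[[0,14,0],0,15],[[0,0,0],0,15],[[0,0,0],0,15]]'
python3 amp.py w6; python3 held.py w6;python3 ring.py w6
python3 - <<'E'
from h import *
im=np.load('w6.npz')['im'];save(cv2.resize(im[160:310,190:330],None,fx=4,fy=4),'w6c.png')
im,d=bot.get_image('side');save(cv2.resize(im[170:240,220:300],None,fx=7,fy=7),'side6.png')
E
```

```text
t: 7.58
eef_pos: [569.2, -54.4, 69.9]
ee_rot: [-0.078, 2.185, -2.186]
wrist_force: [-0.6, -0.2, 0.9]
grip_width: 29.1
[569.16696994 -54.37619006  69.86540954] -175.93970048529684
ring_empty []
ring_full [([255.8, 296.1], 0.57)]
pair_mid [([256.0, 226.9], 0.6)]
amp []
2160 [550.52745453 -69.64873223  37.89077156] [588.79557035 -51.07678556  97.85215403]
axis at tcp z [ 5.69494915e+02 -5.40723321e+01  1.45910305e-02  8.77334933e-04] rel tcp [0.32794494 0.30385793] 0.439300563105606
vertical [569.58031387 -54.07544709] rel [0.41334393 0.30074297]
top 581 [570.19570538 -58.00122199 101.59652679] [560.32238166 -66.74237747  95.25248535] [580.53056773 -41.56633521 103.25516774]
953 36.7322382831324 [549.07506393 -75.50511987  33.5202456 ] [592.54840303 -45.98377827  42.89967831]
ring (np.float64(12.578671554534326), array([570.41696994, -53.37619006])) [570.500844   -53.37427315] rel tcp [1.33387406 1.00191691]
```

View pics/w6c.png

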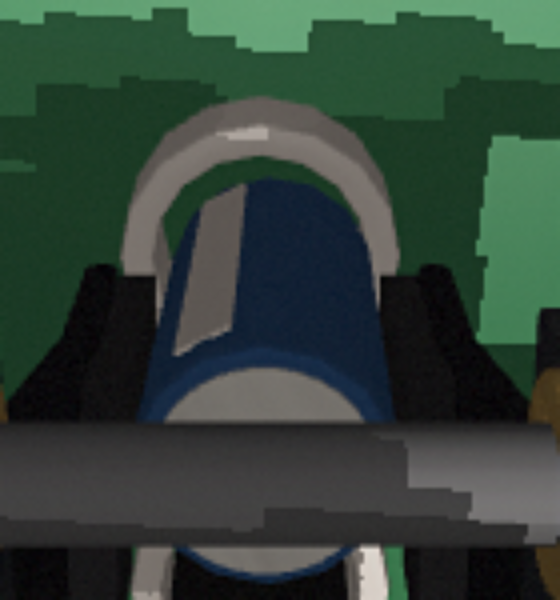

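View pics/side6.png

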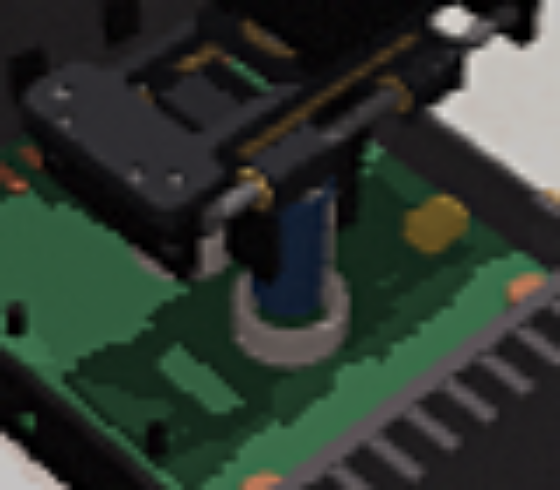

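```bash
python3 -m pendant '[[[-1.2,0,-0.6],0,15],[[0,0,0],0,15],[[0,0,0],0,15]]'
python3 amp.py w7; python3 held.py w7;sed -i 's/&(V<235)/\&(V<235)\&(np.hypot(P[...,0]-p[0]-.3,P[...,1]-p[1]-.3)>15.9)/' ring.py; python3 ring.py w7
python3 - <<'E'
from h import *
im=np.load('w7.npz')['im'];save(cv2.resize(im[160:310,190:330],None,fx=4,fy=4),'w7c.png')
E
```

```text
t: 8.25
eef_pos: [570.2, -53.6, 70.2]
ee_rot: [-0.077, 2.185, -2.185]
wrist_force: [0.5, -0.5, -0.6]
grip_width: 29.6
[570.22175545 -53.61267377  70.17203094] -175.94913690818345
ring_empty [([256.0, 292.0], 0.43)]
ring_full [([256.4, 294.7], 0.71)]
pair_mid []
amp []
2150 [551.04107151 -68.80366308  38.18610875] [587.59029754 -43.68144918  98.1597471 ]
axis at tcp z [ 5.70548969e+02 -5.32994926e+01  1.42071311e-02  3.94693224e-04] rel tcp [0.32721371 0.31318114] 0.4212984152441421
vertical [570.63270902 -53.30432707] rel [0.41095357 0.30834671]
top 579 [571.21860477 -57.31337495 101.94851542] [561.46146857 -66.07529324  95.87954579] [581.60325162 -40.92173818 103.73802996]
978 36.7317023072583 [548.90024247 -75.5424729   33.51111697] [592.29259042 -44.69948054  38.77887634]
ring (np.float64(1.0093650881548835), array([570.72175545, -53.36267377])) [570.61602259 -53.43781636] rel tcp [0.39426714 0.17485741]
```

View pics/w7c.png

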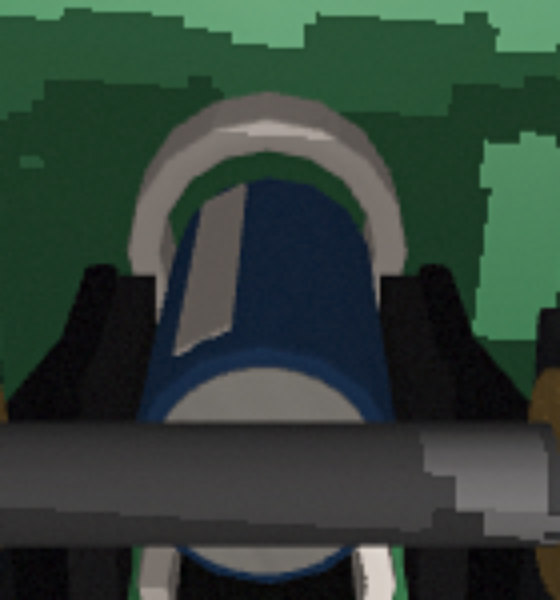

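```bash
python3 -m pendant '[[[0,4,0],0,15],[[0,3,0],0,15],[[0,0,0],0,15]]'; python3 -m pendant '[[[0,3,0],0,15],[[0,3,0],0,15],[[0,0,0],0,15]]'
python3 amp.py w8; python3 held.py w8; python3 ring.py w8
python3 -c "
from h import *
im=np.load('w8.npz')['im'];save(cv2.resize(im[160:310,190:330],None,fx=4,fy=4),'w8c.png')"
```

```text
t: 8.88
eef_pos: [569.9, -53.7, 62.7]
ee_rot: [-0.078, 2.186, -2.186]
wrist_force: [-0.3, -0.6, -0.4]
grip_width: 29.1
t: 9.25
eef_pos: [570.0, -53.7, 56.8]
ee_rot: [-0.078, 2.186, -2.186]
wrist_force: [0.4, -0.1, -0.7]
grip_width: 29.4
[569.96235119 -53.68356605  56.79232241] -175.95513467384154
ring_empty []
ring_full [([253.9, 301.2], 0.87)]
pair_mid []
amp []
2512 [551.33149278 -68.93604658  24.93796449] [589.04450971 -46.69653918  84.78477913]
axis at tcp z [ 5.70268859e+02 -5.35095627e+01  1.55284313e-02  1.11800789e-02] rel tcp [0.30650789 0.17400336] 0.8724620538761603
vertical [570.34641387 -53.44119384] rel [0.38406268 0.24237221]
top 578 [571.03026226 -57.32814949  88.58331879] [561.25945233 -65.93840908  82.64453649] [581.33022476 -40.5660973   90.92485932]
927 36.70731786160957 [549.79576991 -75.71383837  33.53770372] [592.42003658 -50.41882902  39.55391488]
ring (np.float64(1.1412495273133378), array([570.71235119, -53.68356605])) [570.61912515 -53.54752144] rel tcp [0.65677396 0.1360446 ]
```

View pics/w8c.png

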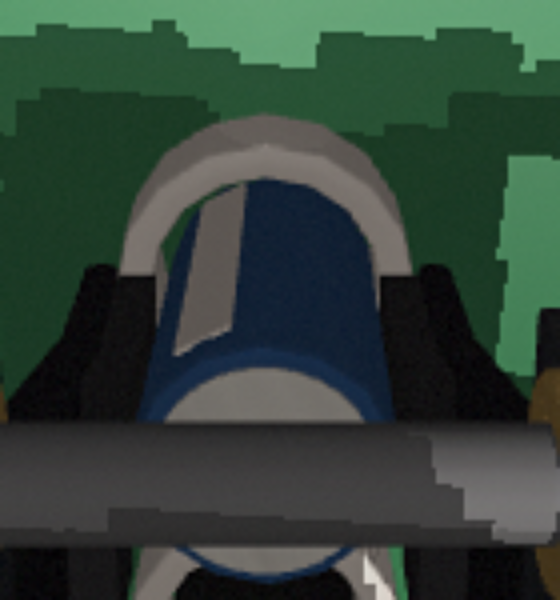

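```bash
python3 -m pendant '[[[0,3,0],0,15],[[0,3,0],0,15],[[0,0,0],0,15]]'; python3 -m pendant '[[[0,1,0],0,15],[[0,1,0],0,15],[[0,0,0],0,15]]'
```

```text
t: 9.88
eef_pos: [569.9, -53.7, 50.7]
ee_rot: [-0.078, 2.186, -2.186]
wrist_force: [-0.2, 0.2, -1.1]
grip_width: 29.4
t: 10.25
eef_pos: [570.1, -53.6, 49.1]
ee_rot: [-0.077, 2.186, -2.186]
wrist_force: [-0.4, 0.4, -0.8]
grip_width: 29.2
```

```bash
python3 -m pendant '[[[0,0.7,0],0,15],[[0,0,0],0,15]]'; python3 -m pendant '[[[0,0.7,0],0,15],[[0,0,0],0,15]]'
```

```text
t: 10.5
eef_pos: [570.2, -53.6, 48.4]
ee_rot: [-0.077, 2.185, -2.185]
wrist_force: [1.4, -0.2, -0.9]
grip_width: 29.1
t: 10.75
eef_pos: [570.3, -53.6, 48.0]
ee_rot: [-0.077, 2.185, -2.185]
wrist_force: [-0.7, -0.3, 1.5]
grip_width: 29.1
```

```bash
python3 -m pendant '[[[0,0.6,0],0,15],[[0,0,0],0,15]]'; python3 -m pendant '[[[0,0.6,0],0,15],[[0,0,0],0,15]]'
```

```text
t: 11.0
eef_pos: [570.3, -53.7, 47.9]
ee_rot: [-0.077, 2.185, -2.185]
wrist_force: [-0.9, 0.4, 4.9]
grip_width: 29.7
t: 11.25
eef_pos: [570.3, -53.7, 47.9]
ee_rot: [-0.077, 2.185, -2.185]
wrist_force: [-2.5, 0.6, 7.4]
grip_width: 29.3
```

```bash
python3 -m pendant '[[[0,0,0],0,60],[[0,0,0],0,60],[[0,0,0],0,60],[[0,0,0],0,60],[[0,0,0],0,60]]'; python3 -m pendant '[[[0,-10,0],0,70],[[0,-30,0],0,87],[[0,-60,0],0,87],[[0,-60,0],0,87],[[0,0,0],0,87]]'
python3 - <<'E'
from h import *
p,y,s=now();print(p,y)
im,d=bot.get_image('side');save(cv2.resize(im[130:280,170:340],None,fx=4,fy=4),'side9.png')
plan(p,y,[424,-250,220],-163.8,6)
E
```

```text
t: 11.88
eef_pos: [570.2, -53.6, 46.4]
ee_rot: [-0.077, 2.185, -2.186]
wrist_force: [-0.4, 0.3, -0.1]
grip_width: 59.2
t: 12.5
eef_pos: [573.6, -53.5, 213.6]
ee_rot: [-0.063, 2.179, -2.178]
wrist_force: [-0.1, -0.9, -0.9]
grip_width: 86.3
[573.57093265 -53.51909565 213.6117224 ] -175.8993612638049
yaw now -175.8993612638049 dy 12.099361263804894
[[np.float64(27.2), np.float64(-1.1), np.float64(30.9)], np.float64(-2.02)]
[[np.float64(28.3), np.float64(-1.1), np.float64(29.9)], np.float64(-2.02)]
[[np.float64(29.3), np.float64(-1.1), np.float64(28.9)], np.float64(-2.02)]
[[np.float64(30.3), np.float64(-1.1), np.float64(27.8)], np.float64(-2.02)]
[[np.float64(31.3), np.float64(-1.1), np.float64(26.8)], np.float64(-2.02)]
[[np.float64(32.2), np.float64(-1.1), np.float64(25.6)], np.float64(-2.02)]
```

View pics/side9.png

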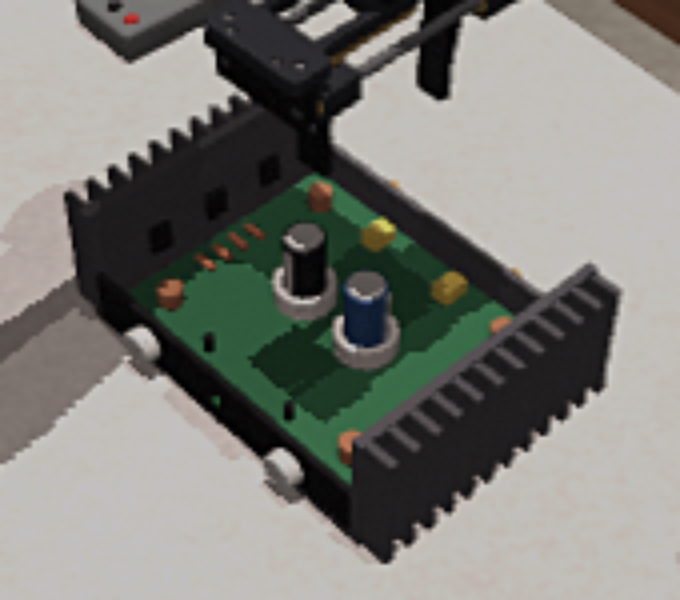

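```bash
python3 -m pendant '[[[28,0,30.9],-2,87],[[29,0,29.9],-2,87],[[30,0,28.9],-2,87],[[31,0,27.8],-2,87],[[32,0,26.8],-2,87]]'; python3 -m pendant '[[[33,0,25.6],-2,87],[[0,0,0],0,87],[[0,0,0],0,87]]'
python3 - <<'E'
from h import *
p,y,s=now();print(p,y)
cm=bot.camera_model('wrist');im,d=bot.get_image('wrist');save(im,'w10.png');np.savez('w10',im=im,d=d,cm=cm,p=p,y=y)
print([(r['location'],r['confidence']) for r in bot.place_of('probe','wrist')])
V,U=np.mgrid[:384,:512];P=unproj(cm,U,V,d);ok=(d>0)&(V<235)
near=np.hypot(P[...,0]-426,P[...,1]+331)<75
for nm,z0,z1 in(('handle',75,95),('head',9,19)):
    m=(ok&near&(P[...,2]>z0)&(P[...,2]<z1)).astype(np.uint8)
    if nm=='head': 
        m&=((im[...,0].astype(int)-im[...,2])>40).astype(np.uint8)
    Q=P[m>0];print(nm,len(Q),Q.mean(0).round(1),cv2.minAreaRect(Q[:,:2].astype(np.float32).copy()))
E
```

```text
t: 13.18
eef_pos: [439.9, -218.4, 205.5]
ee_rot: [-0.261, 2.092, -2.09]
wrist_force: [1.1, -0.3, -0.3]
grip_width: 86.9
t: 13.55
eef_pos: [415.6, -250.4, 205.9]
ee_rot: [-0.293, 2.073, -2.072]
wrist_force: [0.6, -0.3, -0.0]
grip_width: 87.1
[ 415.60116771 -250.43757091  205.91348499] -163.9867522931178
[([268.3, 89.7], 0.94)]
handle 1613 [ 427.3 -329.3   86.7] ((427.2190246582031, -328.9865417480469), (23.364513397216797, 43.95852279663086), 17.443450927734375)
head 1444 [ 429.1 -331.1   12.8] ((426.7144775390625, -329.072265625), (29.71062660217285, 99.1438980102539), 15.8745698928833)
```

View pics/w10.png

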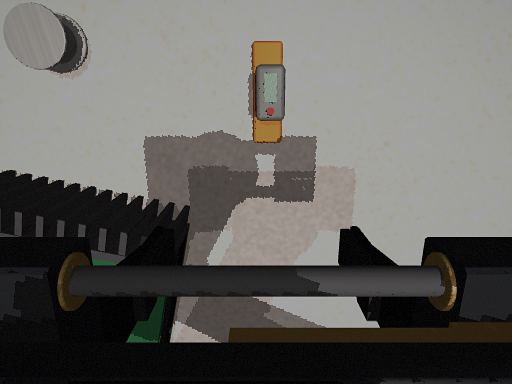

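Run:
```python
from h import *
p,y,s=now();plan(p,y,[426.8,-329,130],-164,2)
```

```text
yaw now -163.90525342663784 dy -0.09474657336215841
[[np.float64(5.9), np.float64(38.1), np.float64(39.4)], np.float64(0.05)]
[[np.float64(5.8), np.float64(38.1), np.float64(39.4)], np.float64(0.05)]
```

```bash
python3 -m pendant '[[[5.9,38,39.4],0,87],[[5.8,38,39.4],0,87],[[0,0,0],0,87],[[0,0,0],0,87]]'
cat > pr.py <<'E'
from h import *
import sys
n=sys.argv[1];p,y,s=now();print(p,y)
cm=bot.camera_model('wrist');im,d=bot.get_image('wrist');save(im,n+'.png');np.savez(n,im=im,d=d,cm=cm,p=p,y=y)
V,U=np.mgrid[:384,:512];P=unproj(cm,U,V,d);ok=(d>0)
near=np.hypot(P[...,0]-426,P[...,1]+331)<75
for nm,z0,z1 in(('handle',80,93),('head',9,19)):
    m=(ok&near&(P[...,2]>z0)&(P[...,2]<z1)).astype(np.uint8)
    if nm=='head': m&=((im[...,0].astype(int)-im[...,2])>40).astype(np.uint8)
    Q=P[m>0];print(nm,len(Q),Q.mean(0).round(1),cv2.minAreaRect(Q[:,:2].astype(np.float32).copy()) if len(Q) else 0)
E
python3 pr.py w11
```

```text
t: 14.15
eef_pos: [427.1, -329.1, 130.7]
ee_rot: [-0.293, 2.071, -2.071]
wrist_force: [0.8, -1.0, 0.3]
grip_width: 86.9
[ 427.12065494 -329.08831296  130.66615586] -163.89122627470772
handle 2268 [ 427.6 -331.    86.5] ((427.2492980957031, -329.5021057128906), (24.00937271118164, 43.754249572753906), 16.76015281677246)
head 1316 [ 436.8 -362.3   12.7] ((435.1078186035156, -355.968017578125), (29.540454864501953, 44.07558059692383), 16.908519744873047)
```

View pics/w11.png

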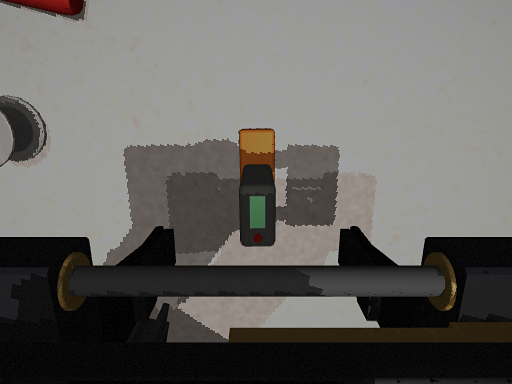

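```bash
python3 -m pendant '[[[0,47,0.3],-0.4,87],[[0,47,0],0,87],[[0,0,0],0,87],[[0,0,0],0,10],[[0,0,0],0,10]]'; python3 -m pendant '[[[0,0,0],0,10],[[0,0,0],0,10],[[0,0,0],0,10],[[0,0,0],0,10],[[0,0,0],0,10]]';python3 -m pendant '[[[0,0,0],0,10],[[0,0,0],0,10],[[0,0,0],0,10]]';python3 pr.py w12
```

```text
t: 14.82
eef_pos: [428.4, -330.3, 39.2]
ee_rot: [-0.295, 2.062, -2.068]
wrist_force: [1.1, -0.7, -0.1]
grip_width: 74.1
t: 15.45
eef_pos: [426.5, -329.8, 36.5]
ee_rot: [-0.299, 2.068, -2.067]
wrist_force: [0.1, 0.3, 0.1]
grip_width: 25.1
t: 15.82
eef_pos: [426.6, -329.8, 36.4]
ee_rot: [-0.299, 2.067, -2.067]
wrist_force: [0.6, 0.9, -1.6]
grip_width: 24.2
[ 426.56937371 -329.77810389   36.41699735] -163.54906541377653
handle 3925 [ 427.9 -333.2   86. ] ((428.047119140625, -333.5240173339844), (33.84325408935547, 35.98814392089844), 17.037872314453125)
head 2808 [ 436.6 -362.3   12.8] ((434.6922912597656, -356.018310546875), (29.908830642700195, 43.85662078857422), 16.277973175048828)
```

View pics/w12.png

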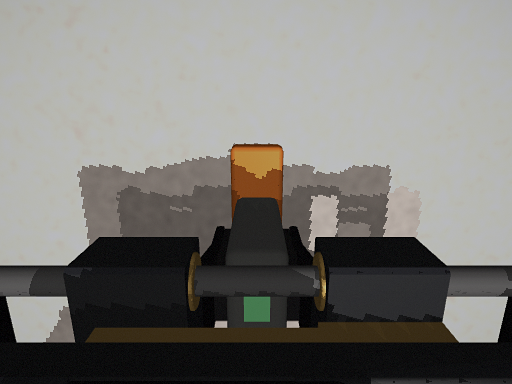

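```bash
python3 -m pendant '[[[0,-15,0],0,10],[[0,-35,0],0,10],[[0,-45,0],0,10],[[0,-45,0],0,10],[[0,-25,0],0,10]]';python3 -m pendant '[[[0,0,0],0,10],[[0,0,0],0,10]]';python3 pr.py w13|head -1
python3 - <<'E'
from h import *
p,y,s=now();plan(p,y,[568.5,-24.2,p[2]],-176,12)
E
```

```text
t: 16.5
eef_pos: [427.2, -330.2, 205.4]
ee_rot: [-0.294, 2.063, -2.068]
wrist_force: [-0.0, 0.1, -1.4]
grip_width: 23.7
t: 16.75
eef_pos: [425.6, -329.2, 200.5]
ee_rot: [-0.3, 2.07, -2.066]
wrist_force: [0.5, -0.1, -2.7]
grip_width: 23.6
[ 425.59122322 -329.19995856  200.47544238] -163.57800352019194
yaw now -163.56962674167187 dy -12.430373258328132
[[np.float64(-18.6), np.float64(0.0), np.float64(-21.0)], np.float64(1.04)]
[[np.float64(-18.2), np.float64(0.0), np.float64(-21.3)], np.float64(1.04)]
[[np.float64(-17.8), np.float64(0.0), np.float64(-21.7)], np.float64(1.04)]
[[np.float64(-17.5), np.float64(0.0), np.float64(-22.0)], np.float64(1.04)]
[[np.float64(-17.1), np.float64(0.0), np.float64(-22.3)], np.float64(1.04)]
[[np.float64(-16.6), np.float64(0.0), np.float64(-22.6)], np.float64(1.04)]
[[np.float64(-16.2), np.float64(0.0), np.float64(-22.9)], np.float64(1.04)]
[[np.float64(-15.8), np.float64(0.0), np.float64(-23.2)], np.float64(1.04)]
[[np.float64(-15.4), np.float64(0.0), np.float64(-23.5)], np.float64(1.04)]
[[np.float64(-15.0), np.float64(0.0), np.float64(-23.7)], np.float64(1.04)]
[[np.float64(-14.5), np.float64(0.0), np.float64(-24.0)], np.float64(1.04)]
[[np.float64(-14.1), np.float64(0.0), np.float64(-24.3)], np.float64(1.04)]pr.py:10: RuntimeWarning: Mean of empty slice.
  Q=P[m>0];print(nm,len(Q),Q.mean(0).round(1),cv2.minAreaRect(Q[:,:2].astype(np.float32).copy()) if len(Q) else 0)
  ret = um.true_divide(
```

View pics/w13.png

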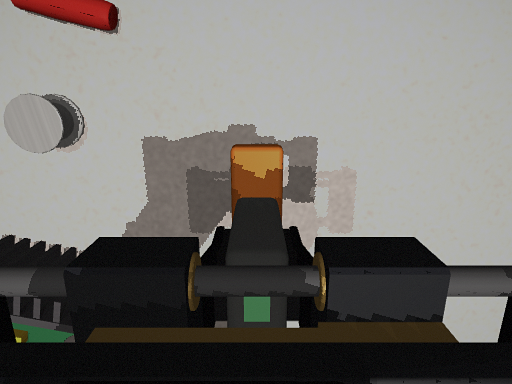

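Held level, with no change against w12: head front edge at row 145, columns 232–283. Carrying it over.

```bash
python3 -m pendant '[[[-12,0,-14],1,10],[[-18,0,-21],1,10],[[-18,0,-22],1,10],[[-17.5,0,-22],1.1,10],[[-17.1,0,-22.3],1.1,10]]';python3 -m pendant '[[[-16.6,0,-22.6],1,10],[[-16.2,0,-22.9],1,10],[[-15.8,0,-23.2],1.1,10],[[-15.4,0,-23.5],1,10],[[-15,0,-23.7],1,10]]';python3 -m pendant '[[[-14.5,0,-24],1.1,10],[[-14.1,0,-24.3],1,10],[[-5,0,-7],0,10],[[0,0,0],0,10],[[0,0,0],0,10]]'
python3 - <<'E'
from h import *
p,y,s=now();print(p,y);plan(p,y,[568.5,-24.2,150],-176,3)
E
```

```text
t: 17.42
eef_pos: [481.1, -210.2, 199.8]
ee_rot: [-0.212, 2.121, -2.119]
wrist_force: [-0.7, -0.1, -0.9]
grip_width: 23.9
t: 18.05
eef_pos: [540.5, -83.3, 199.7]
ee_rot: [-0.12, 2.168, -2.168]
wrist_force: [0.2, 0.1, -2.3]
grip_width: 23.6
t: 18.68
eef_pos: [568.7, -26.6, 201.0]
ee_rot: [-0.078, 2.186, -2.187]
wrist_force: [-0.5, 0.0, -2.0]
grip_width: 23.9
[568.72845172 -26.64326503 201.01886946] -175.98905386142744
yaw now -175.98905386142744 dy -0.010946138572563768
[[np.float64(0.0), np.float64(17.0), np.float64(-0.8)], np.float64(0.0)]
[[np.float64(0.0), np.float64(17.0), np.float64(-0.8)], np.float64(0.0)]
[[np.float64(0.0), np.float64(17.0), np.float64(-0.8)], np.float64(0.0)]
```

```bash
python3 -m pendant '[[[0,15,-0.8],0,10],[[0,20,-0.8],0,10],[[0,16,-0.8],0,10],[[0,0,0],0,10],[[0,0,0],0,10]]'
cat > fin.py <<'E'
from h import *
import sys
n=sys.argv[1];p,y,s=now();print(p,y,s['grip_width'])
cm=bot.camera_model('wrist');im,d=bot.get_image('wrist');save(im,n+'.png');np.savez(n,im=im,d=d,cm=cm,p=p,y=y)
V,U=np.mgrid[:384,:512];P=unproj(cm,U,V,d)
m=(d>0)&((im[...,0].astype(int)-im[...,2])>60)&(V<230)&(U>215)&(U<300)&(V>130)
Q=P[m];Q=Q[abs(Q[:,2]-np.median(Q[:,2]))<6];r=cv2.minAreaRect(Q[:,:2].astype(np.float32).copy());print('head top z',np.median(Q[:,2]),'-> underside',np.median(Q[:,2])-14,r)
for g in np.polyfit(Q[:,1],Q[:,2],1),np.polyfit(Q[:,0],Q[:,2],1):print('slope',g[0])
k=Q[np.argmin(Q[:,1])];print('front edge y',np.percentile(Q[:,1],1))
im,d=bot.get_image('side');save(cv2.resize(im[120:280,170:340],None,fx=3.7,fy=3.7),n+'s.png')
im,d=bot.get_image('top');save(cv2.resize(im[140:235,195:325],None,fx=5,fy=5),n+'t.png')
E
python3 fin.py w14
```

```text
t: 19.3
eef_pos: [569.6, -23.7, 151.0]
ee_rot: [-0.076, 2.185, -2.185]
wrist_force: [-0.4, 0.9, -1.4]
grip_width: 23.7
[569.63589159 -23.66796466 150.9710686 ] -175.94386275327207 23.705553558403743
head top z 127.40682096976839 -> underside 113.40682096976839 ((571.98583984375, -51.17902755737305), (29.614866256713867, 43.91305160522461), 4.556562900543213)
slope 0.018582270710571495
slope -0.000712663977212479
front edge y -73.13735425097549
```

View pics/w14.png

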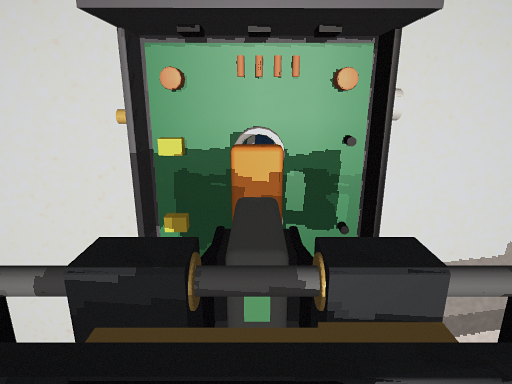

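View pics/w14s.png

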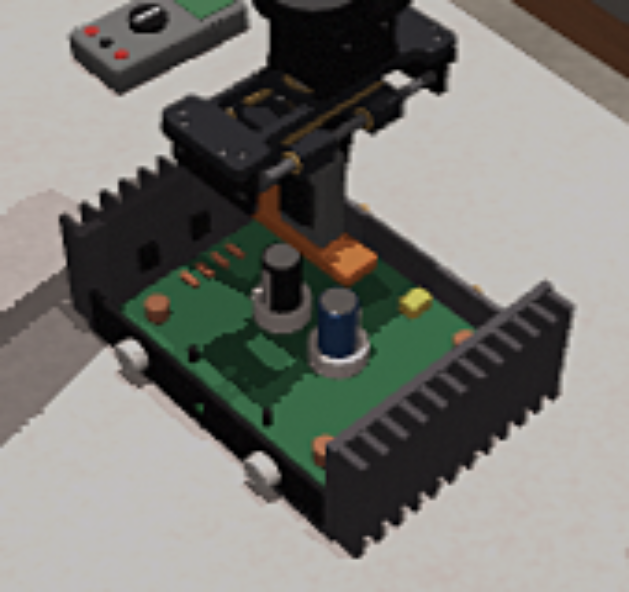

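Run:
```python
from h import *
for n in('w12','w13','w14'):
    z=np.load(n+'.npz',allow_pickle=True);cm=z['cm'].item();d=z['d'];im=z['im'];T=pose(float(z['y']))
    V,U=np.mgrid[:384,:512];P=(unproj(cm,U,V,d)-z['p'])@T
    m=(d>0)&((im[...,0].astype(int)-im[...,2])>60)&(V<230)&(U>215)&(U<300)&(V>150)
    Q=P[m];Q=Q[abs(Q[:,1]-np.median(Q[:,1]))<5];print(n,len(Q),np.linalg.lstsq(np.c_[Q[:,[0,2]],np.ones(len(Q))],Q[:,1],rcond=None)[0],np.median(Q,0))
```

```text
w12 2502 [ 1.97195503e-03 -8.76340175e-03  2.38192074e+01] [-0.34724285 23.4836302  33.24658165]
w13 2476 [-4.32175055e-03 -5.23563308e-03  2.37808775e+01] [-0.64003374 23.56288263 33.28204797]
w14 2519 [ 1.10015295e-03 -1.18340129e-02  2.39181744e+01] [-0.71870897 23.49918638 33.06632842]
```

```bash
python3 -m pendant '[[[1.2,10,0.2],0,10],[[0,9,0],0,10],[[0,5.5,0],0,10],[[0,0,0],0,10],[[0,0,0],0,10]]'; python3 fin.py w15
```

```text
t: 20.08
eef_pos: [568.3, -23.8, 126.2]
ee_rot: [-0.077, 2.185, -2.185]
wrist_force: [0.7, 1.3, -2.6]
grip_width: 24.0
[568.25395085 -23.81930425 126.17725801] -175.940273478767 24.025520898819966
head top z 102.61583358822301 -> underside 88.61583358822301 ((570.5835571289062, -51.10847473144531), (29.689712524414062, 44.3895149230957), 4.515596866607666)
slope 0.01750608312843635
slope -0.0031122218934879456
front edge y -73.25855012073275
```

View pics/w15s.png

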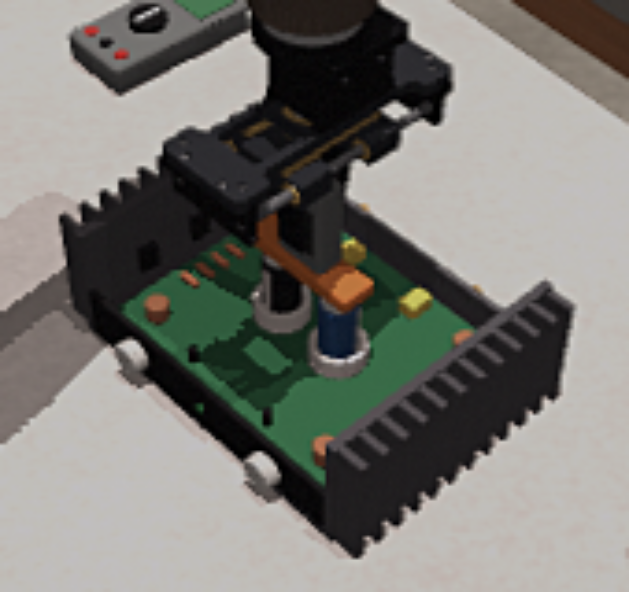

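View pics/w15.png

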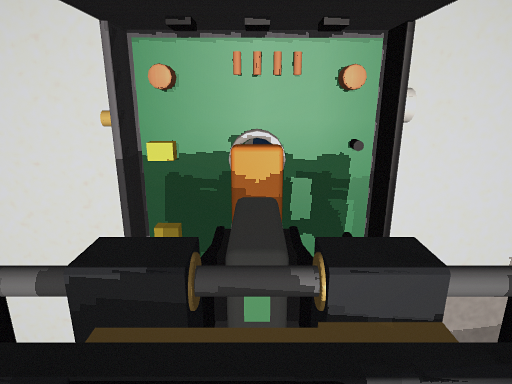

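```bash
python3 -m pendant '[[[0,0,0],0,10],[[0,0,0],0,10],[[0,0,0],0,10]]'; python3 -c "
from h import *
s=bot.sense();print(np.abs(s['joint_vel']).max(),s['t']);bot.job_done()"
```

```text
t: 20.6
eef_pos: [568.0, -23.8, 126.1]
ee_rot: [-0.077, 2.185, -2.185]
wrist_force: [-0.2, -0.5, -1.1]
grip_width: 23.8
0.0010020236695087534 20.6
the job is handed in; nothing more can be done
```

I stood the blue capacitor in the empty clamp ring and handed the job in at 20.6 s. The arm is still holding the probe above the pair.

- **Capacitor:** I lowered it until it met the board. The wrist force rose to about 7 N with the tool 48 mm up, which puts its underside at the board's 20 mm. After I let go, the side picture showed it upright in the ring.
- **Probe position:** it was lifted by its handle and its underside stayed about 160 mm up while crossing the heat sinks. The wrist camera put the head's centre at (568.6, -23.4), against a pair midpoint of (568.5, -23.6). Its angle is within about 0.5° of the line joining the capacitors.
- **Probe height:** by the arm reading the underside is about 90 mm up, 10 mm above the capacitors. The head showed no change of tilt in the grip, and the arm was still.

**Disagreements:**
- The wrist camera put the underside at 88.6 mm, but it also read the known heights I checked 0.6 to 1.3 mm low, so I went by the arm reading.
- The top camera put the amplifier's centre about 2 mm from where the wrist camera did. I used the wrist camera because the seated capacitor agreed with it.
- The wrist camera also saw a 1° slope on the head. A smaller slope of the same sign showed when the probe stood flat on the bench, so I took it mostly as calibration error.

The probe showed no sign of contact with the amplifier or the capacitors. I kept the arm clear of the multimeter, spool, screwdriver and yellow look-alike, but did not measure them again at the end.

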